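Snap the head cover back onto the tape recorder and keep it pressed

TASK

The tape heads have been cleaned: pick the grey head cover up from the mat, set it over the recorder's head block with its red stripe towards the keys, and press it straight down until it snaps past the spring catches and sits fully home at both ends. Finish while still holding it down: keep a firm, steady push of about a kilo on the cover and do not let go, because I drive its screws in next. Leave the reel, the screwdriver and the jar where they are.

Things in the scene. Friction and masses are not known exactly. Their poses are not given: they have to be found in the camera images.
- recorder: tape recorder, dark wooden case with cream deck, 280 (x) x 340 (y) x 110 mm high, fixed, turned a little. Origin: centre of its underside; x from front to back, y to its left, z up. White and red keys, 10 mm high, along the front (-x) edge, 100 to 134 mm before the origin. Two turntables with spindles up to 34 mm above the deck, 55 mm behind the origin and 80 mm to each side
- deck: the recorder's flat cream deck plate, 272 x 332 mm, top 110 mm above the table, part of the recorder (same origin and axes)
- head_seat (a point): point on the deck, 110 mm above the table, at the centre of the cover's seat, 45 mm before the recorder's origin, axes as the recorder's. Round it stands the bare head block: plate 34 x 82 mm with sloped long edges and metal heads, up to 23 mm high, which fits inside the cover. The seated cover covers the thin dark 46 x 120 mm outline, its underside on the deck
- catch_left (a joint): spring catch at the left (+y) end of the head block: a round steel nose, 5 mm radius, 51 mm from head_seat and 12 mm above the deck. Value: how far (m) it is pushed in towards the middle, 0 to 0.006; it springs back out. 0 when free, and about 0 again with the cover snapped home
- catch_right (a joint): the same at the right (-y) end
- head_cover: the loose head cover, grey plastic shell open below, 46 (x) x 120 (y) x 32 mm high, about 90 g, upright on the mat. Origin: centre of its underside; -x is the side with the red stripe. Goes on with its axes along the recorder's, 3.5 mm play in x. Grip it across x on its long walls, as deep as you like; press while gripping or from above
- cover_left (a point): middle of the cover's left (+y) end at its underside, 58 mm from its origin. Inside each end is a rib that meets the catch when the cover is about 12 mm above its seat. Pressing on takes about 10 to 18 N in all over some 6 mm, then the force drops and the catches draw the cover down most of the last 6 mm onto the deck
- cover_right (a point): middle of the cover's right (-y) end at its underside, 58 mm from its origin
- cover_stripe (a point): middle of the red stripe on the cover's top, 16.5 mm from the middle towards -x, 33 mm above its underside
- mat: black work mat, 260 (x) x 170 (y) x 4 mm, fixed; it lies left of the recorder or right of it. Origin: centre of its underside
- reel: tape reel, 127 mm across, 12 mm thick, loose on the recorder's left turntable, its top 20 mm above the deck. Origin: centre of its underside. Leave alone
- screwdriver: screwdriver 150 mm long lying across the mat behind the cover. Origin: underside, middle of its length. Leave alone
- jar: small jar, 40 mm across, 55 mm high, upright at the far end of the mat. Origin: centre of its underside. Leave alone
Things that resemble listed ones, but are neither listed nor needed, are in the scene too. What is meant by the head_cover is not yellow, and is the smaller of those in its own colour.

How it is judged:
By the outcome, as a careful person would: the job done as asked, in the order asked, and still so for the second after the job is handed in, while the arm keeps its last pose, push and grip.
It also fails if it takes over 40 s, if anything falls off the work surface, if the arm or the gripper's body presses on something with over 40 N, if the wrist force passes 120 N, or if a joint passes its speed limit or range.

ROBOT

A 6-joint arm with a two-finger parallel gripper is mounted at the origin on the work surface. World frame = base frame: x ahead of the robot, y to its left, z up, the work surface at z = 0. Lengths are in m, angles in rad, forces in N, time in s.
With the tool pointing down it reaches from about 0.35 to 0.925 m from the base axis. Payload 6.4 kg.
Tool frame: the origin (TCP) lies on the centre line of the jaws, within the pads' length; the fingertips stand 19 mm ahead of it and the grasp point (between the pads) is the TCP; z points along the fingers, y is the line along which they close (so a half turn about z gives the same grasp; the last joint's range is limited). The gripper opens to 94 mm and grips with 3 to 60 N. Pads are 16 mm wide; open, the fingers measure 119 mm over their backs; the gripper's body (75 mm by 177 mm) begins 78 mm behind the grasp point.
Start: joints at [-1.433, 0.245, 1.558, -0, 1.339, -0.174], TCP at [0.199, -0.619, 0.224] pointing down, gripper open.
Joint ranges: [-3.13, 3.13], [-1.02, 2.26], [0.13, 2.54], [-0.95, 4.09], [0.21, 2.88], [-2.74, 2.74]. Speed limits (rad/s): [2.57, 2.57, 3.14, 3.14, 3.14, 3.14].

INTERFACE

Orientations are given as [roll, pitch, yaw] about the fixed x, y, z axes, in that order (R = Rz(yaw) Ry(pitch) Rx(roll)).
In Python, from bench import r gives the robot as it stands. Calls block until the motion is done:
- r.movep(position, orientation): joint-space move of the TCP to a pose.
- r.move_linear(position, max_speed=0.15, attitude=None, contact_N=None): straight line of the TCP; attitude=None keeps the orientation; max_speed is the mean speed in m/s. With contact_N (N) it stops when the force on the tool has changed by that much, and returns True; else False.
- r.movej(angles): joint-space move.
- r.grip(opening): opening from 0.0 (shut) to 1.0 (fully open); the grip force is fixed at half the most; returns when the fingers have stopped.
- r.sleep(seconds).
- r.inverse_kinematics(position, orientation): joint angles nearest the present ones, or None.
- r.sense(): the state.
- r.grab_frame(name): name is "scene" or "top" or "wrist"; returns the picture (384x512x3 uint8, red, green, blue); there is no depth.
- r.get_calibration(name): a dict with "vfov" (degrees; the focal length in pixels is half the picture's height over the tangent of half this angle, whatever the lens; pixels are square), "cx", "cy" (the principal point, pixels), "dist_coeffs" ([k1, k2, p1, p2, k3] as OpenCV has them; the pictures are not rectified), "R" (3x3) and "t" (3): a world point X has camera coordinates R X + t. Camera axes: x right, y down, z forward; pixel columns grow to the right and rows downward; lengths in m; the calibration is good to about 2 mm. A picture is of the moment at which its call begins: read the wrist's pose just before it. get_calibration takes no time and is no camera call; for the wrist camera it gives the pose at the moment of the call.
A pose or a line that the arm cannot do raises r.PlanningError and nothing moves.
- r.close_job(): hands the job in; it is judged then, once.
The state is a dict: "time_s": time; "joint_positions": joint angles; "joint_vel": joint speeds; "joint_efforts": joint torques, N m; "position": TCP position; "orientation": TCP orientation; "force": force on the tool from outside, world axes, zero at the start; "moment": the same for the moment, N m; "width": opening from 0.0 (shut) to 1.0 (fully open); "grasp_force": force on a finger pad.
Only numpy, scipy, OpenCV 4.12 (cv2) and the standard library are available. Lean on these libraries where they do the work, as an engineer would, in place of code of your own. Each camera call takes 0.05 s, during which the arm holds its last target. There are 200 camera calls.

## Working session

There is one attempt and no reset: what is moved stays moved. The work goes in short steps, each a Python script; the robot and the scene stay as the last script left them, time stands still between calls to the robot, and variables do not carry over. Pictures are saved under pics/ and viewed, at most 10 in all, crops included, and the job is handed in when it is done.

```bash
ls; mkdir -p pics
python3 - <<'E'
from bench import r
import cv2
for n in ("scene","top"):
    im=r.grab_frame(n); cv2.imwrite(f"pics/{n}0.png",im[:,:,::-1])
    c=r.get_calibration(n); print(n,c)
s=r.sense();print(s["time_s"],s["position"],s["orientation"],s["force"],s["width"])
E
```

```text
pics
scene {'vfov': 57.16750853081865, 'cx': 252.50994489225562, 'cy': 192.0584157788191, 'dist_coeffs': array([-0.07729356,  0.        ,  0.        ,  0.        ,  0.        ]), 'R': array([[-0.71533416,  0.69846877,  0.02093844],
       [ 0.372772  ,  0.40677474, -0.8340116 ],
       [-0.59104828, -0.58879172, -0.55134947]]), 't': array([ 0.37090763, -0.03686725,  1.06121269])}
top {'vfov': 55.90995666550473, 'cx': 255.42323567187623, 'cy': 194.92335576477856, 'dist_coeffs': array([-0.03649236,  0.        ,  0.        ,  0.        ,  0.        ]), 'R': array([[ 0.00290058, -0.99998209, -0.00523488],
       [-0.99585892, -0.00241287, -0.09088008],
       [ 0.09086582,  0.0054768 , -0.99584808]]), 't': array([-0.07434257,  0.459653  ,  0.9326494 ])}
0.1 [ 0.19933794 -0.61816417  0.22348456] [-3.13992557e+00 -2.95702585e-04  3.11820643e-01] [-0.11983201 -0.606394   -0.02102679] 0.9988965161524528
```

View pics/top0.png

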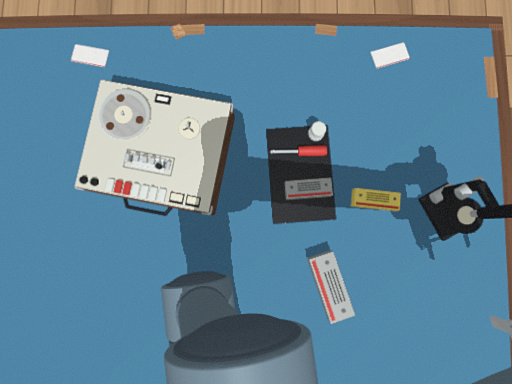

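View pics/scene0.png

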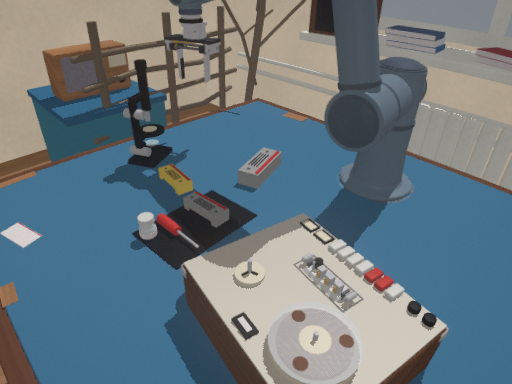

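The top view shows the recorder upper left (deck corners about (103,81), (232,104), (212,214), (76,187)) and its head block near (149,161). The small grey cover is on the mat near (308,188) with its stripe towards the robot. The scene view confirms the stripe side and the bigger, paler look-alike off the mat. I'll take rough positions first, then wrist close-ups.

```bash
cat > h.py <<'E'
import numpy as np, cv2
def K(c): 
    f=192/np.tan(np.radians(c["vfov"]/2)); return np.array([[f,0,c["cx"]],[0,f,c["cy"]],[0,0,1.]])
def ray(c,px,z):
    p=cv2.undistortPoints(np.float64(px).reshape(-1,1,2),K(c),np.array(c["dist_coeffs"])).reshape(-1,2)
    R=np.array(c["R"]);t=np.array(c["t"]); o=-R.T@t
    d=np.c_[p,np.ones(len(p))]@R
    return o+d*((z-o[2])/d[:,2])[:,None]
def proj(c,X):
    return cv2.projectPoints(np.float64(X).reshape(-1,1,3),cv2.Rodrigues(np.array(c["R"]))[0],np.array(c["t"]),K(c),np.array(c["dist_coeffs"]))[0].reshape(-1,2)
E
python3 - <<'E'
from bench import r
from h import *
c=r.get_calibration("top")
d=ray(c,[(103,81),(232,104),(212,214),(76,187)],.11);print(d.round(3))
print([np.linalg.norm(d[i]-d[i-1]).round(3) for i in range(4)])
print(ray(c,[(149,161),(172,165)],.13).round(3), ray(c,[(308,188),(286,197),(331,193)],.037).round(3))
w=r.get_calibration("wrist"); s=r.sense()
from scipy.spatial.transform import Rotation as Ro
T=Ro.from_euler("xyz",s["orientation"]).as_matrix(); R=np.array(w["R"])
print(w, "cam in tool",T.T@(-R.T@w["t"]-s["position"]), (R@T).round(3))
E
```

```text
[[ 0.736  0.307  0.11 ]
 [ 0.675 -0.016  0.11 ]
 [ 0.406  0.03   0.11 ]
 [ 0.47   0.361  0.11 ]]
[np.float64(0.271), np.float64(0.328), np.float64(0.273), np.float64(0.337)]
[[0.53  0.178 0.13 ]
 [0.52  0.123 0.13 ]] [[ 0.477 -0.21   0.037]
 [ 0.453 -0.152  0.037]
 [ 0.464 -0.269  0.037]]
{'vfov': 58.342770695274645, 'cx': 253.20680074285016, 'cy': 190.2401761091277, 'dist_coeffs': array([-0.08545265,  0.        ,  0.        ,  0.        ,  0.        ]), 'R': array([[ 0.30659249, -0.95183918, -0.00179476],
       [-0.92475941, -0.29831547,  0.23627933],
       [-0.22543533, -0.07078175, -0.97168352]]), 't': array([-0.64939366, -0.02518148,  0.39001372])} cam in tool [ 0.06751796  0.00032097 -0.16025051] [[-0.     1.     0.   ]
 [-0.972 -0.    -0.237]
 [-0.237 -0.     0.972]]
```

Run:
```python
from bench import r
from h import *
import pickle
out={}
for n,p,y in (("rec",[.53,.165,.32],-.19),("cov",[.475,-.21,.2],.094)):
    r.movep(p,[np.pi,0,np.pi/2+y]); r.sleep(.3)
    c=r.get_calibration("wrist"); im=r.grab_frame("wrist")
    cv2.imwrite(f"pics/w_{n}.png",im[:,:,::-1]); out[n]=(c,im); s=r.sense(); print(s["time_s"],s["position"],s["joint_positions"].round(2) if hasattr(s["joint_positions"],'round') else s["joint_positions"])
pickle.dump(out,open("out.pkl","wb"))
a=cv2.imread("pics/w_rec.png");b=cv2.imread("pics/w_cov.png")
cv2.imwrite("pics/both.png",np.hstack([a,b])[:, :][:])
```

```text
3.45 [0.53006276 0.16485575 0.31997669] [ 0.1  -0.04  1.69 -0.    1.49  0.29]
5.275 [ 0.47522457 -0.20966885  0.20012707] [-0.63 -0.04  1.91  0.    1.27 -0.73]
```

View pics/w_rec.png

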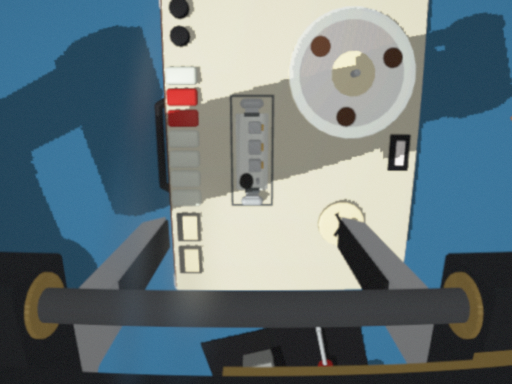

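View pics/w_cov.png

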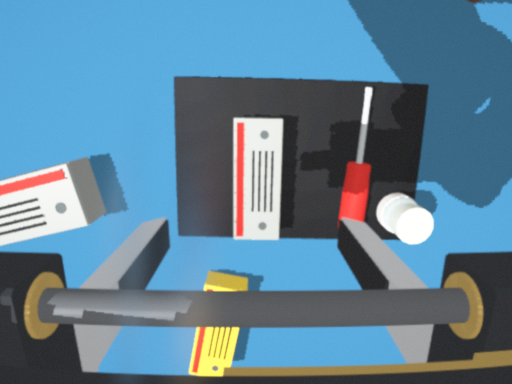

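The recorder view shows the seat outline unobstructed, with corners near (231,96), (273,96), (274,205) and (232,205). In the mat view the cover's top runs from (234,118) to (283,240) with its stripe on the left (-x). The screwdriver is clear at x > 340.

Run:
```python
from h import *
import pickle
o=pickle.load(open("out.pkl","rb"))
def rect(c,pts,z,name):
    P=ray(c,pts,z)[:,:2]; 
    (cx,cy),_,_=R=cv2.minAreaRect((P*1000).astype(np.float32)); b=cv2.boxPoints(R)
    e=[b[1]-b[0],b[2]-b[1]]; e=sorted(e,key=np.linalg.norm); L=e[1]*np.sign(e[1][1])
    print(name,cx,cy,[np.linalg.norm(v).round(1) for v in e],"yaw",np.arctan2(-L[0],L[1]))
    return b
c,im=o["cov"]; hsv=cv2.cvtColor(im,cv2.COLOR_RGB2HSV)
m=((hsv[...,2]>110)).astype(np.uint8); m[:, :200]=0; m[:,320:]=0; m[:95]=0; m[237+8:]=0
# blue mat surroundings out: keep low saturation or red
m&=((hsv[...,1]<80)|(hsv[...,0]<10)|(hsv[...,0]>170)).astype(np.uint8)
k=max(cv2.findContours(m,cv2.RETR_EXTERNAL,cv2.CHAIN_APPROX_NONE)[0],key=cv2.contourArea)
print(cv2.boundingRect(k)); rect(c,k+0.0,.036,"cover")
red=m&((hsv[...,1]>120).astype(np.uint8)); ys,xs=np.nonzero(red); print("stripe",ray(c,[(xs.mean(),ys.mean())],.037))
c,im=o["rec"]; g=cv2.cvtColor(im,cv2.COLOR_RGB2GRAY)
a=cv2.adaptiveThreshold(g,255,cv2.ADAPTIVE_THRESH_MEAN_C,cv2.THRESH_BINARY_INV,11,12)
a[:, :222]=0;a[:,282:]=0;a[:88]=0;a[214:]=0
ks=cv2.findContours(a,cv2.RETR_EXTERNAL,cv2.CHAIN_APPROX_NONE)[0]; k=max(ks,key=lambda k:np.prod(cv2.boundingRect(k)[2:]))
print(cv2.boundingRect(k)); b=rect(c,k+0.0,.11,"seat")
v=im[:,:,::-1].copy(); v=cv2.resize(v[80:220,205:295],None,fx=4,fy=4); 
px=proj(c,np.c_[b/1000,[.11]*4]); cv2.polylines(v,[((px-[205,80]+.5)*4).astype(np.int32)],True,(0,0,255),1)
cv2.imwrite("pics/seat.png",v)
# deck
hsv=cv2.cvtColor(im,cv2.COLOR_RGB2HSV)
for row in (40,100,150,220,240):
    d=(hsv[row,:,0]<60)|(hsv[row,:,1]<90); xs=np.nonzero(d)[0]; xs=xs[(xs>150)&(xs<435)]; print(row,ray(c,[(xs.min(),row),(xs.max()+1,row)],.11).round(4)[:,:2].tolist())
```

```text
(232, 117, 52, 123)
cover 478.0252990722656 -211.012451171875 [np.float32(47.3), np.float32(120.8)] yaw 0.07869103
stripe [[ 0.46151615 -0.2091223   0.037     ]]
(222, 91, 53, 115)
seat 528.9713134765625 187.54379272460938 [np.float32(54.5), np.float32(123.8)] yaw -0.17785195
40 [[0.4626, 0.3161], [0.7321, 0.2667]]
100 [[0.4473, 0.2576], [0.7213, 0.2062]]
150 [[0.4323, 0.2066], [0.7107, 0.1535]]
220 [[0.4041, 0.1306], [0.6962, 0.0739]]
240 [[0.3976, 0.107], [0.692, 0.0496]]
```

View pics/seat.png

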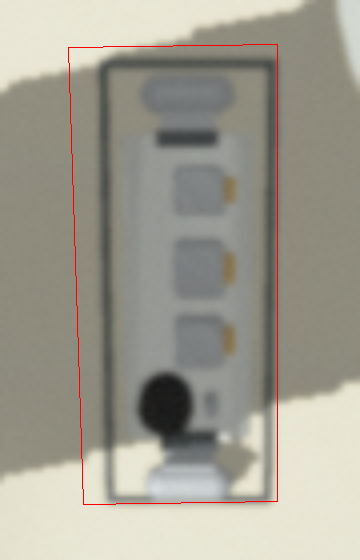

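The crop shows the dark outline clearly: left line x≈105 (zoomed), right x≈270, top y≈63, bottom y≈498. My contour merged with the arm's shadow edge, so I'll fit the four lines directly.

Run:
```python
from h import *
import pickle
c,im=pickle.load(open("out.pkl","rb"))["rec"]
g=cv2.cvtColor(im,cv2.COLOR_RGB2GRAY).astype(float)
def dark(v,i0):  # subpixel dark-line centre
    w=np.clip(np.minimum(v[0],v[-1])-v,0,None); return i0+(w*np.arange(len(v))).sum()/w.sum() if w.max()>25 else None
def side(a0,a1,b0,b1,vert):
    P=[]
    for i in range(a0,a1):
        e=dark(g[i,b0:b1] if vert else g[b0:b1,i],b0)
        if e is not None: P.append((e,i) if vert else (i,e))
    P=ray(c,P,.11)[:,:2]*1000
    vx,vy,x,y=cv2.fitLine(P.astype(np.float32),cv2.DIST_HUBER,0,.01,.01).ravel()
    if (vy if vert else vx)<0: vx,vy=-vx,-vy
    print(len(P),"yaw",np.arctan2(-vx,vy) if vert else np.arctan2(vy,vx)); n=np.array([-vy,vx]); return n,n@[x,y]
L=side(100,200,226,237,1); Rr=side(100,200,266,278,1); T=side(236,268,92,100,0); B=side(236,268,200,209,0)
X=lambda a,b: np.linalg.solve([a[0],b[0]],[a[1],b[1]])
C=[X(L,T),X(Rr,T),X(Rr,B),X(L,B)]; C=np.array(C); print(C.round(1),[np.linalg.norm(C[i]-C[i-1]).round(1) for i in range(4)],"centre",C.mean(0))
```

```text
99 yaw -0.19021519
91 yaw -0.19117112
32 yaw -0.18980269
13 yaw -0.19124156
[[521.2 247.5]
 [564.4 239.2]
 [541.9 123. ]
 [498.8 131.3]] [np.float32(118.3), np.float32(44.0), np.float32(118.4), np.float32(43.9)] centre [531.59985 185.24011]
```

The outline fits well: 44 x 118.4 mm between line centres, all four yaws about -0.190. Now I'll grasp the cover, lift it, and look at it in hand to measure the hand-eye bias.

Run:
```python
from bench import r
from h import *
import pickle
o=[np.pi,0,np.pi/2+.0787]; x,y=.4780,-.2110
r.grip(.8)
r.movep([x,y,.09],o)
r.move_linear([x,y,.0265],.08,contact_N=8)
s=r.sense();print(s["position"],s["force"])
r.grip(0); s=r.sense();print(s["width"]*94,s["grasp_force"],s["position"])
r.move_linear([x,y,.12],.12)
r.movep([.50,-.05,.26],[np.pi,0,np.pi/2-.1905])
r.sleep(.3)
c=r.get_calibration("wrist");s=r.sense();im=r.grab_frame("wrist");cv2.imwrite("pics/held.png",im[:,:,::-1])
pickle.dump((c,im,s),open("held.pkl","wb")); print(s["time_s"],s["position"],s["orientation"],s["width"]*94,s["force"],s["grasp_force"])
```

```text
[ 0.4783486  -0.21124907  0.02684584] [-0.32695879 -0.35921598  0.58523031]
45.84705741402027 30.000340081751347 [ 0.47815124 -0.21106026  0.02670293]
9.9167 [ 0.49968837 -0.05061048  0.25907349] [-3.13992430e+00 -1.71723826e-04  1.37911035e+00] 46.09106663063405 [-0.33028261  0.26118921 -1.67329741] 29.99985471367836
```

View pics/held.png

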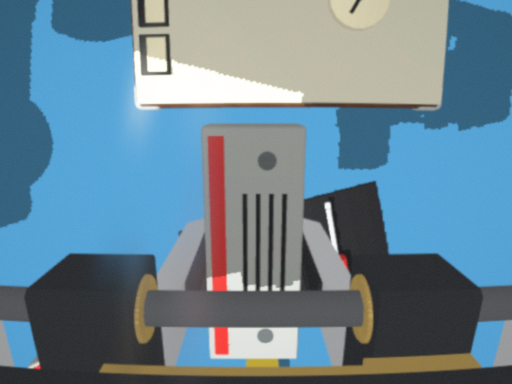

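The held cover is fully visible: corners about (203,125), (304,125), (298,357), (210,357), stripe on the key side, level in the grip. I'll measure its offset from the tool and compare it with the grip centre.

Run:
```python
from h import *
import pickle
from scipy.spatial.transform import Rotation as Ro
c,im,s=pickle.load(open("held.pkl","rb"))
T=Ro.from_euler("xyz",s["orientation"]).as_matrix();p=np.array(s["position"])
z=p[2]+.0093
def tool(px,z=z): return ((ray(c,px,z)-p)@T*1000).round(1)
hsv=cv2.cvtColor(im,cv2.COLOR_RGB2HSV); 
m=((hsv[...,1]<60)&(hsv[...,2]>80))|((hsv[...,1]>150)&((hsv[...,0]<8)|(hsv[...,0]>172)))
for row in (140,150,180,200): 
    x=np.nonzero(m[row,190:320])[0]+190; print(row,x.min(),x.max(),tool([(x.min(),row),(x.max()+1,row)])[:,:2].tolist())
cov=m[:,215:290]
for col in (230,250,280):
    y=np.nonzero(m[110:,col])[0]+110; y=y[y<362];print(col,y.min(),y.max(),tool([(col,y.min()),(col,y.max()+1)])[:,:2].tolist())
d=((hsv[...,1]>150)&((hsv[...,0]<8)|(hsv[...,0]>172)));d[:130]=0;d[270:]=0;d[:,:200]=0;d[:,235:]=0;ys,xs=np.nonzero(d);print("stripe y tool (exp 16.5)",tool([(xs.mean(),ys.mean())],z+.001))
# same for the seat, top cam: outline crop
from bench import r
ct=r.get_calibration("top")
a=-.1905;u=np.array([np.cos(a),np.sin(a)]);v=np.array([-u[1],u[0]]);S=np.array([.5316,.1852])
t=cv2.imread("pics/top0.png");Z=6
t=cv2.resize(t[135:190,105:195],None,fx=Z,fy=Z,interpolation=cv2.INTER_CUBIC)
q=lambda w,h:np.array([np.r_[S+i*w*u+j*h*v,.11] for i,j in((1,1),(1,-1),(-1,-1),(-1,1))])
cv2.polylines(t,[((proj(ct,q(.022,.0592))-[105,135]+.5)*Z).astype(np.int32)],True,(0,0,255),1)
cv2.imwrite("pics/topseat.png",t)
```

```text
140 202 304 [[53.5, -22.9], [53.5, 22.2]]
150 202 304 [[49.1, -23.0], [49.1, 22.4]]
180 203 303 [[35.6, -23.0], [35.6, 22.4]]
200 204 303 [[26.3, -22.9], [26.3, 22.7]]
230 124 358 [[60.4, -10.5], [-60.5, -12.7]]
250 124 358 [[60.4, -1.8], [-60.4, -2.2]]
280 124 358 [[60.4, 11.2], [-60.5, 13.6]]
stripe y tool (exp 16.5) [[ 25.6 -16.7 -10.3]]
```

View pics/topseat.png

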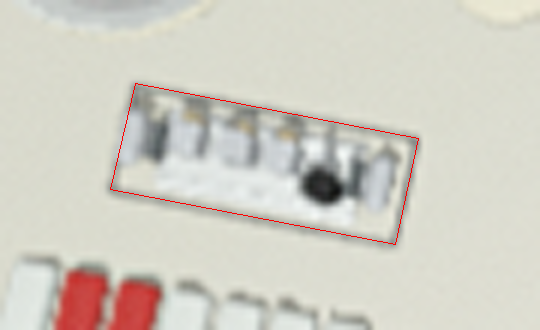

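The cover is centred to within 0.3 mm in the hand, and the top camera agrees with the wrist on the seat. Now I'll hover over the seat and lower to just above the catches, stopping on contact.

```bash
cat >> h.py <<'E'
a=-.1905;U=np.array([np.cos(a),np.sin(a)]);V=np.array([-U[1],U[0]])
S=np.array([.5316,.1852])+.0005*U
OR=[np.pi,0,np.pi/2+a]
def loc(v): v=np.array(v)[:2]; return (v@U).round(2),(v@V).round(2)
E
python3 - <<'E'
from bench import r
from h import *
r.movep([*S,.20],OR); r.sleep(.3); s=r.sense(); print(s["time_s"],s["position"],s["force"],s["moment"]); f0=np.array(s["force"])
for z in (.165,.155,.147):
    h=r.move_linear([*S,z],.04,contact_N=5); s=r.sense(); f=np.array(s["force"])-f0
    print(h,s["position"].round(4),loc(f),f[2].round(2),loc(s["moment"]))
    if h: break
r.sleep(.05)
E
```

```text
11.2333 [0.53246333 0.18421222 0.20041269] [ 0.37662448  1.29339769 -0.9446556 ] [-0.05340258 -0.07743744 -0.04861028]
False [0.5323 0.1852 0.1653] (np.float64(0.41), np.float64(-0.47)) 0.56 (np.float64(-0.06), np.float64(-0.05))
False [0.5318 0.1851 0.1545] (np.float64(-0.31), np.float64(-1.35)) 0.15 (np.float64(0.02), np.float64(-0.09))
False [0.5318 0.1851 0.1466] (np.float64(0.02), np.float64(-0.4)) -0.72 (np.float64(0.0), np.float64(-0.07))
```

Run:
```python
from bench import r
from h import *
for z in np.arange(.1455,.1314,-.001):
    h=r.move_linear([*S,z],.02,contact_N=24); s=r.sense(); f=np.array(s["force"])
    print(h,round(z,4),s["position"].round(4),loc(f),f[2].round(1),loc(s["moment"]))
    if h or (z<.1365 and f[2]>10): break
print(s["time_s"],s["width"]*94)
```

```text
False 0.1455 [0.5322 0.1852 0.1455] (np.float64(-0.39), np.float64(0.25)) -0.2 (np.float64(0.03), np.float64(-0.07))
False 0.1445 [0.5323 0.1852 0.1448] (np.float64(0.27), np.float64(0.72)) 0.8 (np.float64(0.2), np.float64(-0.12))
False 0.1435 [0.5325 0.1853 0.1443] (np.float64(-1.41), np.float64(0.33)) 4.4 (np.float64(0.32), np.float64(0.15))
False 0.1425 [0.5327 0.1854 0.1441] (np.float64(-2.24), np.float64(0.12)) 9.1 (np.float64(0.18), np.float64(0.49))
False 0.1415 [0.5329 0.1855 0.1439] (np.float64(-3.89), np.float64(-0.24)) 12.2 (np.float64(0.08), np.float64(0.77))
False 0.1405 [0.5333 0.1855 0.1434] (np.float64(-3.66), np.float64(0.41)) 13.2 (np.float64(0.1), np.float64(0.72))
False 0.1395 [0.5337 0.1855 0.1428] (np.float64(-4.11), np.float64(0.37)) 15.6 (np.float64(-0.02), np.float64(0.71))
False 0.1385 [0.5341 0.1854 0.142 ] (np.float64(-2.59), np.float64(-0.2)) 14.7 (np.float64(-0.06), np.float64(0.49))
False 0.1375 [0.5345 0.1853 0.141 ] (np.float64(-1.88), np.float64(0.17)) 14.4 (np.float64(0.05), np.float64(0.34))
False 0.1365 [0.5346 0.1852 0.1395] (np.float64(-0.27), np.float64(0.62)) 10.6 (np.float64(0.05), np.float64(-0.07))
15.5583 45.58804656398604
```

The catches engaged evenly, and at 10.6 N the force is past its peak, about 6.8 mm above seat. I'll keep going until the deck stops it.

Run:
```python
from bench import r
from h import *
z=.1365
while z>.127:
    z-=.001
    h=r.move_linear([*S,z],.02,contact_N=24); s=r.sense(); f=np.array(s["force"])
    print(h,round(z,4),s["position"].round(4),loc(f),f[2].round(1),loc(s["moment"]))
    if h or (s["position"][2]<.1345 and f[2]>9): break
r.sleep(.5)
for _ in range(3):
    r.sleep(.1);s=r.sense();print(z,s["position"].round(4),np.array(s["force"]).round(1),np.array(s["orientation"]).round(3))
c=r.get_calibration("wrist");cv2.imwrite("pics/seated.png",r.grab_frame("wrist")[:,:,::-1])
print(s["time_s"],s["width"]*94)
```

```text
False 0.1355 [0.5343 0.1851 0.1372] (np.float64(3.69), np.float64(1.49)) 3.6 (np.float64(0.31), np.float64(-0.83))
False 0.1345 [0.5315 0.1854 0.1334] (np.float64(2.14), np.float64(4.19)) -2.9 (np.float64(0.7), np.float64(-0.49))
False 0.1335 [0.5311 0.1854 0.1327] (np.float64(-0.65), np.float64(3.27)) -0.4 (np.float64(0.64), np.float64(0.0))
False 0.1325 [0.5311 0.1855 0.1327] (np.float64(-4.25), np.float64(3.09)) 4.7 (np.float64(0.43), np.float64(0.6))
False 0.1315 [0.5311 0.1854 0.1327] (np.float64(-6.55), np.float64(2.11)) 9.1 (np.float64(0.32), np.float64(1.02))
0.1315 [0.5311 0.1855 0.1327] [-6.9  3.1 10.9] [-3.139  0.     1.381]
0.1315 [0.5311 0.1855 0.1327] [-7.1  4.1 10. ] [-3.139  0.     1.381]
0.1315 [0.5311 0.1854 0.1327] [-7.   3.9 10.8] [-3.139  0.     1.381]
17.6083 45.81342036699869
```

View pics/seated.png

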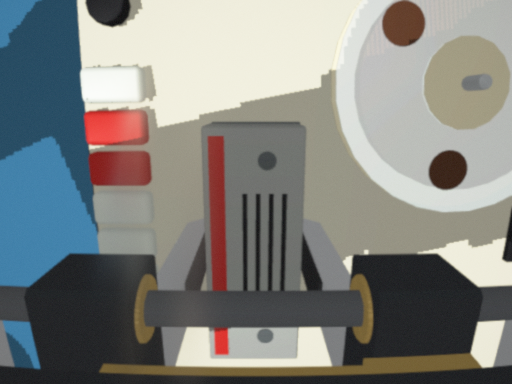

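The cover sits at z = 0.1327, exactly the predicted home height. It is level and square in the outline, stripe towards the keys, with the reel untouched. The push is about 10.5 N but has about 7 N of sideways load, so I'll ease that out by shifting the target.

Run:
```python
from bench import r
from h import *
P=S.copy(); z=.1315
for _ in range(4):
    F=np.mean([(r.sleep(.08),r.sense()["force"])[1] for _ in range(5)],0); lu,lv=F[:2]@U,F[:2]@V
    s=r.sense(); print(round(z,4),s["position"].round(4),round(lu,2),round(lv,2),F[2].round(2),np.array(s["moment"]).round(2),s["time_s"])
    if abs(lu)<2 and abs(lv)<2 and 9.3<F[2]<11.2: break
    P=P+np.clip(lu/5,-1,1)*.001*U+np.clip(lv/5,-1,1)*.001*V; z+=np.clip((F[2]-10.2)/5,-1,1)*.001
    r.move_linear([*P,z],.02)
```

```text
0.1315 [0.5311 0.1855 0.1327] -6.94 1.63 10.39 [ 0.5   1.02 -0.09] 18.075
0.1315 [0.531  0.1855 0.1327] -3.27 1.11 7.74 [ 0.24  0.47 -0.06] 18.7417
0.131 [0.531  0.1855 0.1327] -1.82 -0.13 9.07 [ 0.05  0.45 -0.07] 19.4083
0.1308 [0.531  0.1855 0.1327] -0.96 -0.18 9.39 [ 0.07  0.4  -0.08] 20.075
```

Run:
```python
from bench import r
import numpy as np
F=[(r.sleep(.1),r.sense()["force"])[1] for _ in range(10)]; print(np.mean(F,0).round(2),np.std(F,0).round(2),r.sense()["position"])
print(r.close_job())
```

```text
[-1.11  0.08  9.43] [0.59 0.42 0.51] [0.53097221 0.1855135  0.13267098]
the job is handed in; nothing more can be done
None
```

The head cover is snapped fully home over the head block with its red stripe towards the keys. The arm is still gripping it and holding a steady push of about 9.4 N (about a kilo), and the job was handed in at about 21 s.

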